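# Gauge a wooden handle blank in a ring gauge

### The arm

A 7-joint arm with a two-finger parallel gripper is mounted at the origin on the work surface. World frame = base frame: x ahead of the robot, y to its left, z up, the work surface at z = 0. Lengths are in m, angles in rad, forces in N, time in s.
With the tool pointing down it reaches from about 0.425 to 0.925 m from the base axis. Payload 6.8 kg.
Tool frame: the origin (TCP) lies at the very end of the fingers, on their centre line; the grasp point (between the pads) lies 19 mm behind it; z points along the fingers, y is the line along which they close (so a half turn about z gives the same grasp; the last joint's range is limited). The gripper opens to 85 mm and grips with 20 to 120 N. Pads are 22 mm wide; open, the fingers measure 114 mm over their backs; the gripper's body (76 mm by 85 mm) begins 54 mm behind the grasp point. The pads swing forward as they close: fully open they stand 13 mm farther back than shut.
Start: joints at [1.217, 0.477, 0.022, 1.555, -0.011, 1.109, -0.083], TCP at [0.164, -0.655, 0.192] pointing down, gripper open.
Joint ranges: [-2.96, 2.96], [-0.34, 2.1], [-1.41, 1.46], [0.24, 2.44], [-1.37, 4.51], [0.17, 1.92], [-2.96, 2.96]. Speed limits (rad/s): [2.39, 2.39, 3.14, 3.14, 3.14, 3.14, 3.14].

### API

Orientations are given as a unit quaternion [w, x, y, z].
In Python, from station import bot gives the robot as it stands. The module is installed in compiled form; this text tells all that it offers.
- The arm moves only by the shell command python3 -m jog 'ROWS' [OPENING] [FORCE]. ROWS is JSON, a list of rows, each a list of 4 numbers: the shift along the tool's x, y, z in cm, then the turn about the tool's z in rad. In form: [[x, y, z, spin], ...]. A call has 1 to 20 rows; each row is the pose to reach, as a shift and turn from the pose commanded when the call began, along the tool's axes at that moment; what a row does not reach only later rows make up. A row lasts 1/12 s, in which the tool goes at most 41.7 mm and 7.16 degrees, less where a joint would pass 70% of its speed; a pose out of reach is approached as far as the arm can. A call with a gripper value outside its range is refused whole. OPENING is the closure, from -1 (fully open) to 1 (shut), set as the call begins (- or left out, the last holds). The fingers move at their own pace and stop on an object; FORCE is the grip in N (left out, the last holds). Time passes only in rows, so rows that repeat a pose let the fingers close. It gives the time, the measured TCP pose, the force, the opening and the grip force at its end, in the units of the state.
- bot.get_obs(): the state, without advancing time (a new reading comes with each control period).
- bot.read_camera(name): name is "scene" or "top" or "wrist"; returns a dict with "pixels" (420x560x3 uint8, red, green, blue), "depth" (420x560 float32, m along the optical axis (not along the pixel's ray), 0 where there is no reading), "fovy" (degrees; the focal length in pixels is half the picture's height over the tangent of half this angle, whatever the lens; pixels are square), "cx", "cy" (the principal point, pixels), "pose" (4x4, takes a point from camera to world coordinates). Camera axes: x right, y down, z forward; pixel columns grow to the right and rows downward; lengths in m; the calibration is good to about 2 mm. A picture is of the moment at which its call begins.
- bot.hand_in(): hands the job in; it is judged then, once.
The state is a dict: "t": time; "q": joint angles; "joint_vel": joint speeds; "joint_torque": joint torques, N m; "eef_pos": TCP position; "tool_rot": TCP orientation; "contact_force": force on the tool from outside, world axes, zero at the start; "torque": the same for the moment, N m; "gripper_width": opening from 0.0 (shut) to 1.0 (fully open); "grasp_force": force on a finger pad.
Only numpy, scipy, OpenCV 4.12 (cv2) and the standard library are available. Lean on these libraries where they do the work, as an engineer would, in place of code of your own. Each camera call takes 0.05 s, during which the arm holds its last target. There are 200 camera calls.

### The job

Find the size of the straight round wooden handle blank: take it out of its stand, keep it upright and pass it foot first down through the rings of the ring gauge, which get smaller from top to bottom, until it comes to the ring that it cannot go through. While still holding it, press it down on that ring gently but definitely for half a second (about 6 newtons, never as much as 25), then let go so that it stays standing there with nothing touching it. Do not drop it, never force it against a ring, and leave the darning mushroom and the other things on the table where they are.

Things in the scene. Friction and masses are not known exactly. Their poses are not given: they have to be found in the camera images.
- blank: Handle blank: a plain straight light-wood cylinder, 20 mm in diameter and 160 mm long, about 45 g (30% either way), with a 1 mm chamfer round its foot. It is stood upright in one of the two sockets of the stand. Origin at the centre of its foot (lower end), z up along it; its top is at z = 160 mm.
- blank_tip (a point): Centre of the foot (lower end) of the handle blank, the same point as the blank's origin.
- stand: Dark wooden block, fixed, 60 mm (its x) by 140 mm (its y) by 55 mm high, with two round sockets 21.6 mm wide and 45 mm deep, at y = -35 and +35 mm on its centre line. Origin at the centre of its underside, on the table. The blank stands in one socket (either) and the darning mushroom in the other, their feet 10 mm above the table.
- gauge: Ring gauge, fixed: dark steel foot plate 110 x 90 x 8 mm, square steel post 14 mm thick, 128 mm high at x = +50 mm, and four rigid level aluminium rings 1 to 4 (top to bottom) on arms from the post, each 48 mm in outside diameter, 6 mm thick, with sharp rims, one above another round a common axis. Origin on the underside of the foot plate, on that axis; z up along it.
- gauge_ring1 (a point): Centre of the upper face of ring 1, the topmost: hole 33 mm wide, upper face at gauge z = 132 mm. Nothing of the gauge is higher.
- gauge_ring2 (a point): Centre of the upper face of ring 2: hole 28 mm wide, upper face at gauge z = 102 mm, on the axis.
- gauge_ring3 (a point): NOMINAL centre of the upper face of ring 3 (hole 23 mm wide), on the axis at gauge z = 72 mm. The real ring 3 is clamped by hand, anywhere up to 4 mm off this point along the gauge's y, either way (not along x or z), and this is not measured. The blank fits through, but its foot may first catch on this rim at z = 72 mm: that is not the stop; ease it sideways along y.
- gauge_ring4 (a point): NOMINAL centre of the upper face of ring 4 (hole 15 mm wide), on the axis at gauge z = 40 mm. The real ring 4 is clamped by hand, anywhere up to 12 mm above or below this height, and this is not measured. It is the ring that stops the 20 mm blank; it does not give under the allowed forces.
- mushroom: Darning mushroom of the same light wood, to be left alone: a 20 mm stem with a round head 43 mm wide, 110 mm long, stood in the other socket of the stand. Origin at the centre of its foot.
- jar: Closed clear jar, 52 mm wide, 70 mm high, to be left alone. Origin at the centre of its underside.
- spool: White plastic spool, 44 mm wide, 55 mm high, to be left alone. Origin at the centre of its underside.
- bangle: Brass bangle lying flat, 60 mm wide, 10 mm high, to be left alone. Origin at the centre of its underside.
- tin: Aluminium tin, 60 mm wide, 50 mm high, to be left alone. Origin at the centre of its underside.
- cup: White ceramic cup, 70 mm wide, 80 mm high, to be left alone. Origin at the centre of its underside.
There are look-alikes about, which are no part of the job. What is shaped like the blank but pink or purple is not meant.

How it is judged:
By the outcome, as a careful person would: the job done as asked, in the order asked, and still so for the second after the job is handed in, with the robot touching nothing.
It also fails if it takes over 59 s, if anything falls off the work surface, if the arm or the gripper's body presses on something with over 40 N, if the wrist force passes 120 N, or if a joint passes its speed limit or range.

## Working session

There is one attempt and no reset: what is moved stays moved. The work goes in short steps, Python scripts to look and compute and a shell command to move; the robot and the scene stay as the last step left them, time stands still between calls to the robot, and variables do not carry over. Pictures are saved under pics/ and viewed, at most 12 in all, crops included, and the job is handed in when it is done.

```bash
mkdir -p pics
python3 - <<'E'
from station import bot
import cv2,numpy as np
for n in("scene","top"):
    c=bot.read_camera(n); np.savez(f"{n}.npz",**c)
    cv2.imwrite(f"pics/{n}.png",c["pixels"][...,::-1]); print(n,c["fovy"],c["cx"],c["cy"],c["pose"].round(3).tolist())
o=bot.get_obs(); print({k:np.round(v,3).tolist() for k,v in o.items()})
E
```

```text
scene 56.38895187089638 281.38023253569656 210.06772907866116 [[-0.291, 0.603, -0.743, 1.301], [0.957, 0.167, -0.239, 0.219], [-0.02, -0.78, -0.626, 0.712], [0.0, 0.0, 0.0, 1.0]]
top 48.98934301852829 278.32881190110186 200.9814005121423 [[-0.019, -0.998, 0.062, 0.459], [-1.0, 0.018, -0.013, -0.024], [0.011, -0.062, -0.998, 1.301], [0.0, 0.0, 0.0, 1.0]]
{'t': 0.1, 'q': [1.217, 0.478, 0.022, 1.556, -0.011, 1.109, -0.083], 'joint_vel': [-0.001, -0.002, -0.001, -0.003, -0.0, 0.001, 0.001], 'joint_torque': [0.004, -59.777, 1.614, -28.196, 0.013, 0.005, -0.0], 'eef_pos': [0.164, -0.654, 0.191], 'tool_rot': [-0.001, 0.992, 0.123, -0.0], 'contact_force': [0.646, 0.009, 0.41], 'torque': [0.029, 0.016, 0.009], 'grasp_force': 0.0, 'gripper_width': 1.0}
```

View pics/scene.png

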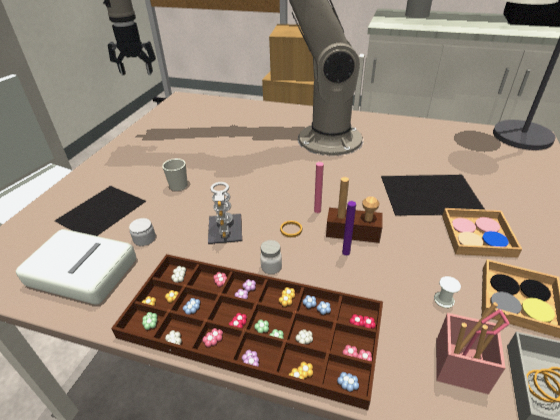

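View pics/top.png

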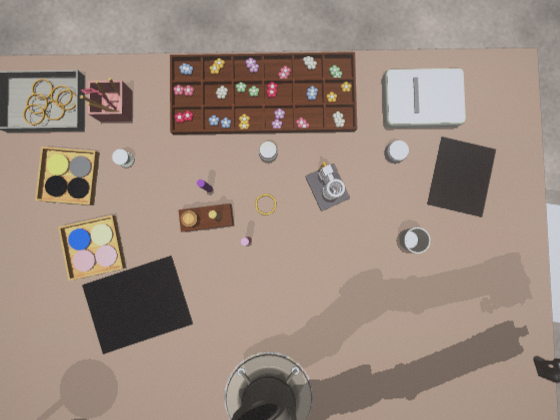

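Scene view: blank at (343,198) and mushroom at (370,207) in the stand, purple decoy (349,228), pink decoy (319,187), gauge at (222,210). In the top view: stand (206,217), blank top about (212,215), gauge ring 1 about (334,187). Next, a zoom on these plus the depth points.

```bash
cat > h.py <<'E'
import numpy as np,cv2
from scipy.spatial.transform import Rotation as R
def load(n): return dict(np.load(f"{n}.npz"))
def f(c): return 210/np.tan(np.radians(float(c["fovy"]))/2)
def cloud(c):
    v,u=np.mgrid[:420,:560]; d=c["depth"]; k=f(c)
    P=np.stack([(u-c["cx"])/k*d,(v-c["cy"])/k*d,d],-1)
    W=P@c["pose"][:3,:3].T+c["pose"][:3,3]; W[d==0]=np.nan; return W
def ray(c,u,v,z):
    d=c["pose"][:3,:3]@np.array([(u-c["cx"])/f(c),(v-c["cy"])/f(c),1]); o=c["pose"][:3,3]
    return o+d*(z-o[2])/d[2]
def proj(c,p):
    q=(np.asarray(p)-c["pose"][:3,3])@c["pose"][:3,:3]; return f(c)*q[0]/q[2]+float(c["cx"]),f(c)*q[1]/q[2]+float(c["cy"])
E
python3 - <<'E'
from h import *
t,s=load("top"),load("scene")
cr=lambda c,x,y,w,h,k:cv2.resize(c["pixels"][y:y+h,x:x+w,::-1],None,fx=k,fy=k,interpolation=cv2.INTER_CUBIC)
a=np.hstack([cr(t,290,150,80,60,5),cr(t,170,170,80,60,5)]);b=np.hstack([cr(s,190,175,80,60,5),cr(s,310,165,80,60,5)])
cv2.imwrite("pics/z.png",np.vstack([a,b]))
def fit(m,n,c):
    W=cloud(c)[m]; print(n,len(W),np.nanmedian(W,0).round(4),np.nanmin(W,0).round(4),np.nanmax(W,0).round(4))
T=cloud(t); v,u=np.mgrid[:420,:560]
def box(u0,v0,u1,v1): return (u>=u0)&(u<=u1)&(v>=v0)&(v<=v1)
z=T[...,2]
fit(box(310,155,355,210)&(z>.122),"ring1+",t); fit(box(310,155,355,210)&(z>.002)&(z<.015),"foot",t)
fit(box(175,195,240,235)&(z>.15),"blanktop",t)
m=box(175,195,240,235)&(z>.045)&(z<.065);fit(m,"standtop",t)
print("stand",cv2.minAreaRect(T[m][:,:2].astype(np.float32)*1000))
m=box(300,155,355,215)&(z>.003)&(z<.016);print("foot",cv2.minAreaRect(T[m][:,:2].astype(np.float32)*1000))
fit(box(175,195,240,235)&(z>.08)&(z<.14),"mush",t)
fit(box(195,170,225,200)&(z>.08),"purple",t);fit(box(235,225,260,255)&(z>.08),"pink",t)
m=box(320,170,350,205)&(z>.12);print(cv2.minEnclosingCircle(T[m][:,:2].astype(np.float32)*1000))
E
```

```text
ring1+ 280 [ 0.585  -0.1714  0.1329] [ 0.5411 -0.2076  0.1242] [ 0.6317 -0.1512  0.1387]
foot 954 [ 0.5707 -0.1769  0.0062] [ 0.5096 -0.2599  0.002 ] [ 0.668  -0.129   0.0146]
blanktop 58 [0.5011 0.1228 0.1692] [0.4924 0.1143 0.1504] [0.5097 0.1326 0.1736]
standtop 865 [0.4953 0.1511 0.0545] [0.462  0.0863 0.0452] [0.533  0.2327 0.0632]
stand ((497.206787109375, 159.251953125), (60.05621337890625, 141.3019256591797), 6.175345420837402)
foot ((582.2219848632812, -179.7481689453125), (155.74851989746094, 170.57017517089844), 89.08451080322266)
mush 231 [0.4949 0.1907 0.1139] [0.4746 0.1141 0.0815] [0.5136 0.214  0.1392]
purple 86 [0.5775 0.1505 0.1574] [0.5694 0.1445 0.0819] [0.5878 0.1629 0.1676]
pink 63 [0.4344 0.0458 0.1599] [0.4247 0.0372 0.0809] [0.442  0.0558 0.1635]
((576.6544189453125, -174.41424560546875), 39.47965621948242)
```

View pics/z.png

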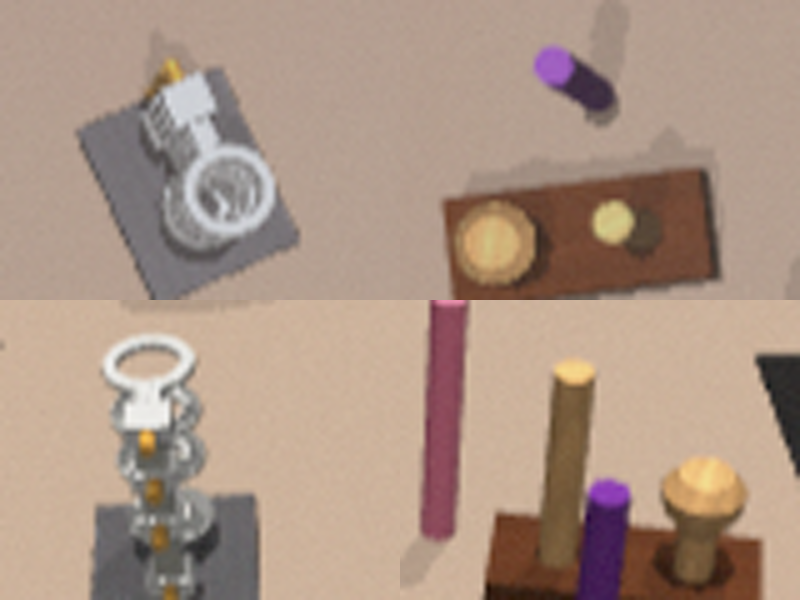

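Crops show: ring 1 centred near top pixel (336,188), post toward upper-left, plate edges giving a yaw near 25°; blank top near (212.6,214.4). Now accurate fits.

Run:
```python
from h import *
t=load("top"); T=cloud(t); z=T[...,2]; v,u=np.mgrid[:420,:560]
p=t["pixels"].astype(int)
# ring 1: least squares circle on depth points near z=.132, excluding the post side
m=(u>322)&(u<350)&(v>172)&(v<204)&(z>.122)&(z<.145)
# hole: dark part enclosed by bright ring
g=((p.min(2)>185)&(u>326)&(u<346)&(v>177)&(v<199)).astype(np.uint8)
cs,_=cv2.findContours(g,cv2.RETR_EXTERNAL,cv2.CHAIN_APPROX_NONE); c=max(cs,key=cv2.contourArea)
q=c[:,0][c[:,0,1]>182]
W=np.array([ray(t,a,b,.132)[:2] for a,b in q])
def circ(W):
    A=np.c_[2*W,np.ones(len(W))];s=np.linalg.lstsq(A,(W**2).sum(1),rcond=None)[0];return s[:2],np.sqrt(s[2]+s[:2]@s[:2])
print("ring1 outer",circ(W))
gm=((u>285)&(u<360)&(v>150)&(v<222)&(p.max(2)<125)&(p.max(2)-p.min(2)<25)&(z<.03)).astype(np.uint8)
gm=cv2.morphologyEx(gm,cv2.MORPH_OPEN,np.ones((3,3)))
cs,_=cv2.findContours(gm,cv2.RETR_EXTERNAL,cv2.CHAIN_APPROX_NONE); c=max(cs,key=cv2.contourArea)[:,0]
W=np.array([ray(t,a,b,.008)[:2] for a,b in c],np.float32)*1000
print("foot",cv2.minAreaRect(W))
bm=((u>200)&(u<222)&(v>205)&(v<225)&(p[...,0]-p[...,2]>50)&(p[...,0]>190)&(p[...,1]>180)).astype(np.uint8)
mm=cv2.moments(bm,True); print("blank",mm["m00"],ray(t,mm["m10"]/mm["m00"],mm["m01"]/mm["m00"],.17))
```

```text
ring1 outer (array([ 0.56339404, -0.1846154 ]), np.float64(0.021839044024745655))
foot ((575.8429565429688, -177.22735595703125), (108.82986450195312, 87.64762115478516), 23.45992088317871)
blank 33.0 [0.50004668 0.12524747 0.17      ]
```

```bash
python3 -m jog '[[0,0,-5,0],[50.2,-35.9,-10.9,-0.164],[50.2,-35.9,-10.9,-0.164],[50.2,-35.9,-10.9,-0.164],[50.2,-35.9,-10.9,-0.164],[50.2,-35.9,-10.9,-0.164],[50.2,-35.9,-10.9,-0.164],[50.2,-35.9,-10.9,-0.164],[50.2,-35.9,-10.9,-0.164],[50.2,-35.9,-10.9,-0.164],[50.2,-35.9,-10.9,-0.164],[50.2,-35.9,-10.9,-0.164],[50.2,-35.9,-10.9,-0.164],[50.2,-35.9,-10.9,-0.164],[50.2,-35.9,-10.9,-0.164],[50.2,-35.9,-10.9,-0.164],[50.2,-35.9,-10.9,-0.164],[50.2,-35.9,-10.9,-0.164],[50.2,-35.9,-10.9,-0.164],[50.2,-35.9,-10.9,-0.164]]' 0.2
python3 - <<'E'
from h import *
from station import bot
c=bot.read_camera("wrist"); np.savez("w1.npz",**c)
cv2.imwrite("pics/w1.png",c["pixels"][...,::-1]); print(c["fovy"],c["pose"].round(4)); print(proj(c,[.563,-.184,.132]))
o=bot.get_obs(); print({k:np.round(v,4).tolist() for k,v in o.items()})
E
```

```text
t: 1.77
eef_pos: [0.5627, -0.1861, 0.3008]
tool_rot: [0.0, 0.979, 0.202, -0.001]
contact_force: [-0.8, 0.4, -0.6]
gripper_width: 0.4
grasp_force: 0.0
64.28428763953909 [[ 3.958e-01 -8.836e-01 -2.500e-01  6.266e-01]
 [-9.183e-01 -3.810e-01 -1.072e-01 -1.589e-01]
 [-5.000e-04  2.720e-01 -9.623e-01  4.824e-01]
 [ 0.000e+00  0.000e+00  0.000e+00  1.000e+00]]
(np.float64(278.3230623674857), np.float64(180.74582357421122))
{'t': 1.8167, 'q': [0.466, 0.2804, -0.3177, 1.6014, 0.0912, 1.2753, -1.0306], 'joint_vel': [0.0024, -0.0033, -0.0046, -0.0026, -0.0017, -0.001, -0.002], 'joint_torque': [-0.6334, -48.1191, -2.331, -29.9747, -0.0152, -0.0058, 0.0048], 'eef_pos': [0.5627, -0.1862, 0.301], 'tool_rot': [0.0002, 0.9794, 0.2021, -0.0006], 'contact_force': [0.7643, -0.425, 0.4268], 'torque': [-0.0892, 0.0286, 0.0281], 'grasp_force': 0.0, 'gripper_width': 0.3976}
```

View pics/w1.png

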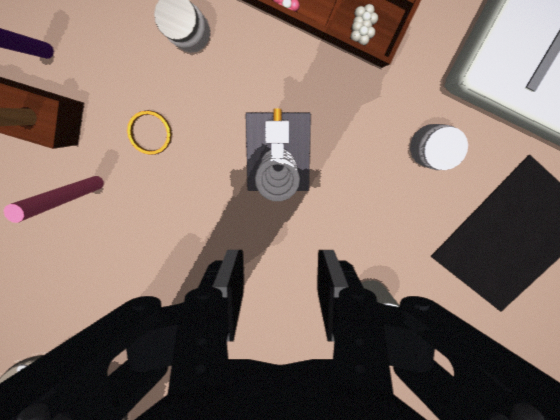

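Wrist view: gauge upright in image, ring 1 at about (277,179), as predicted; rings visible nested through the hole. Enlarge with contrast to read ring 3.

Run:
```python
from h import *
c=load("w1")
a=c["pixels"][140:210,235:321,::-1]
a=cv2.resize(a,None,fx=8,fy=8,interpolation=cv2.INTER_CUBIC); a=np.clip(a.astype(float)*1.8-60,0,255).astype(np.uint8)
cv2.imwrite("pics/w1z.png",a)
for z,r in((.132,.0165),(.132,.024),(.102,.014),(.072,.0115)):
  e=[proj(c,[.563+r*np.cos(t),-.184+r*np.sin(t),z]) for t in np.radians(23.5+np.arange(4)*90)]
  print(z,r,[((x-235)*8+4,(y-140)*8+4) for x,y in np.round(e,2)])
```

```text
0.132 0.0165 [(np.float64(350.0), np.float64(206.24)), (np.float64(226.55999999999995), np.float64(330.31999999999994)), (np.float64(351.1199999999999), np.float64(450.55999999999995)), (np.float64(474.55999999999995), np.float64(329.5999999999999))]
0.132 0.024 [(np.float64(349.7600000000002), np.float64(149.03999999999996)), (np.float64(170.24), np.float64(330.48)), (np.float64(351.44000000000005), np.float64(504.4000000000001)), (np.float64(530.96), np.float64(329.44000000000005))]
0.102 0.014 [(np.float64(351.3600000000001), np.float64(192.72000000000003)), (np.float64(254.48000000000002), np.float64(290.1600000000001)), (np.float64(352.2399999999998), np.float64(385.20000000000005)), (np.float64(449.1199999999999), np.float64(289.5999999999999))]
0.072 0.0115 [(np.float64(352.48), np.float64(181.03999999999996)), (np.float64(278.4000000000001), np.float64(255.68000000000006)), (np.float64(353.1199999999999), np.float64(328.6400000000001)), (np.float64(427.1199999999999), np.float64(255.20000000000005))]
```

View pics/w1z.png

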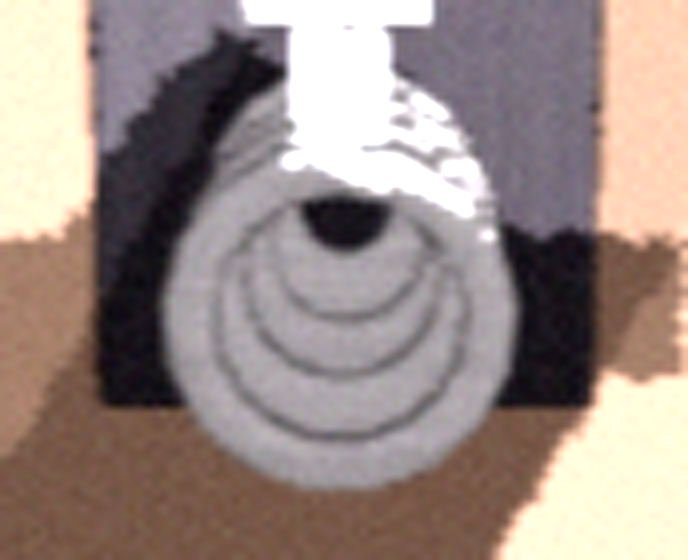

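The crop shows ring 1 about 9 px left and 13 px above my prediction (≈1.2 mm along gauge +y, 1.7 mm along +x), and three nested hole arcs; ring 3's arc bottom is near (345,317). I'll fit the arcs.

Run:
```python
from h import *
from scipy.ndimage import map_coordinates,gaussian_filter
from scipy.optimize import least_squares
c=load("w1"); g=gaussian_filter(c["pixels"].astype(float).mean(2),.5)
yaw=np.radians(23.5);ex=np.array([np.cos(yaw),np.sin(yaw)]);ey=np.array([-ex[1],ex[0]])
for z,r,a0 in((.132,.0165,70),(.102,.014,60),(.072,.0115,55)):
  C=np.array([.5641,-.1822])
  th=np.radians(np.arange(180-a0,180+a0+1,4)); rr=np.arange(r-.0018,r+.0018,.0001)
  for it in range(3):
    P=[]
    for t in th:
      w=[C+q*(np.cos(t)*ex+np.sin(t)*ey) for q in rr]
      uv=np.array([proj(c,[*p,z]) for p in w]); val=map_coordinates(g,[uv[:,1],uv[:,0]],order=3)
      P.append(w[int(np.argmin(val))])
    P=np.array(P)
    s=least_squares(lambda p:np.hypot(*(P-p[:2]).T)-p[2],[*C,r],loss="soft_l1",f_scale=.0003).x; C=s[:2]
  d=C-np.array([.5641,-.1822]); print(z,s.round(4),"gauge dx,dy mm",(d@ex*1e3).round(2),(d@ey*1e3).round(2))
```

```text
0.132 [ 0.5643 -0.1819  0.0167] gauge dx,dy mm 0.33 0.14
0.102 [ 0.5638 -0.1822  0.0138] gauge dx,dy mm -0.29 0.17
0.072 [ 0.5644 -0.1824  0.0118] gauge dx,dy mm 0.21 -0.27
```

```bash
python3 -m jog '[[6.6,-30.9,0,0],[6.6,-30.9,0,0],[6.6,-30.9,0,0],[6.6,-30.9,0,0],[6.6,-30.9,0,0],[6.6,-30.9,0,0],[6.6,-30.9,0,0],[6.6,-30.9,0,0],[6.6,-30.9,0,0],[6.6,-30.9,0,0],[6.6,-30.9,0,0],[6.6,-30.9,0,0]]'
python3 - <<'E'
from h import *
from station import bot
c=bot.read_camera("wrist"); np.savez("w2.npz",**c)
o=bot.get_obs(); print({k:np.round(o[k],4).tolist() for k in("eef_pos","tool_rot","contact_force")})
u0,v0=proj(c,[.5005,.124,.17]); print(u0,v0)
v,u=np.mgrid[:420,:560]; p=c["pixels"].astype(int)
m=((np.hypot(u-u0,v-v0)<40)&(p[...,0]-p[...,2]>45)&(p[...,0]>150)).astype(np.uint8)
cs,_=cv2.findContours(m,0,1)
for q in cs:
  if cv2.contourArea(q)>100: print(cv2.contourArea(q),cv2.fitEllipse(q),ray(c,*cv2.fitEllipse(q)[0],.17))
cv2.imwrite("pics/w2.png",c["pixels"][...,::-1])
E
```

```text
t: 2.82
eef_pos: [0.5017, 0.1229, 0.3011]
tool_rot: [0.0, 0.979, 0.202, -0.0]
contact_force: [0.3, -0.2, 0.1]
gripper_width: 0.4
grasp_force: 0.0
{'eef_pos': [0.5017, 0.1231, 0.3011], 'tool_rot': [0.0003, 0.9795, 0.2016, -0.0001], 'contact_force': [-0.0777, -0.0379, 0.2625]}
278.38656324815275 190.29133518600827
308.5 ((310.10260009765625, 200.06900024414062), (12.903733253479004, 37.07602310180664), 12.494410514831543) [0.50370229 0.09206983 0.17      ]
309.5 ((275.2406311035156, 189.55677795410156), (19.679533004760742, 20.18340301513672), 67.45066833496094) [0.49997333 0.12704891 0.17      ]
```

View pics/w2.png

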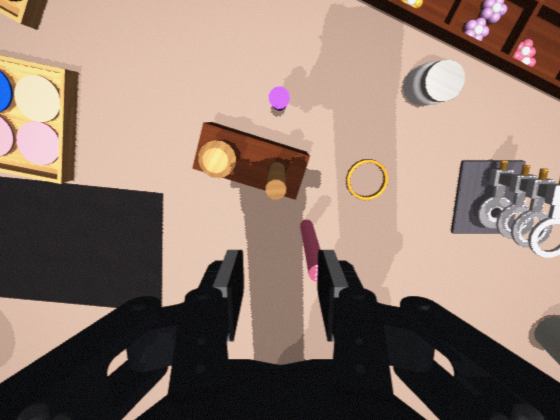

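Wrist view: blank top at (275,189), mushroom (217,158), decoys clear of the finger path. Descend and grip.

```bash
python3 -m jog '[[0,-0.3,0,0],[0,-0.3,4,0],[0,-0.3,8,0],[0,-0.3,12,0],[0,-0.3,15,0],[0,-0.3,16.9,0],[0,-0.3,16.9,0],[0,-0.3,16.9,0]]'; python3 -m jog '[[0,0,0,0],[0,0,0,0],[0,0,0,0],[0,0,0,0],[0,0,0,0],[0,0,0,0],[0,0,0,0],[0,0,0,0]]' 1 50
python3 -c "
from station import bot
o=bot.get_obs();print(o['eef_pos'].round(4) if hasattr(o['eef_pos'],'round') else o['eef_pos'],o['contact_force'],o['torque'],o['gripper_width'],o['grasp_force'])"
```

```text
t: 3.53
eef_pos: [0.4997, 0.1276, 0.132]
tool_rot: [-0.0, 0.979, 0.203, -0.001]
contact_force: [-0.2, 0.1, -0.3]
gripper_width: 0.403
grasp_force: 0.0
t: 4.2
eef_pos: [0.5001, 0.1281, 0.1324]
tool_rot: [0.0, 0.979, 0.203, 0.0]
contact_force: [-0.9, -0.6, 0.3]
gripper_width: -0.0
grasp_force: 0.0
[0.5001 0.1281 0.1324] [-0.89669707 -0.57712039  0.2989811 ] [-0.00074356 -0.06629912 -0.00454354] -0.00021913788806122807 0.0
```

The fingers shut on nothing; look before doing more.

Run:
```python
from h import *
from station import bot
c=bot.read_camera("wrist"); s=bot.read_camera("scene"); np.savez("s3.npz",**s); np.savez("w3.npz",**c)
a=cv2.resize(c["pixels"][:,:,::-1],(400,300)); b=cv2.resize(s["pixels"][110:290,270:430,::-1],None,fx=2.5,fy=2.5,interpolation=cv2.INTER_CUBIC)
o=np.zeros((450,800,3),np.uint8);o[:300,:400]=a;o[:,400:]=b
cv2.imwrite("pics/m3.png",o); print(proj(s,[.5,.1281,.132]))
```

```text
(np.float64(344.39928316363194), np.float64(191.54330581302776))
```

View pics/m3.png

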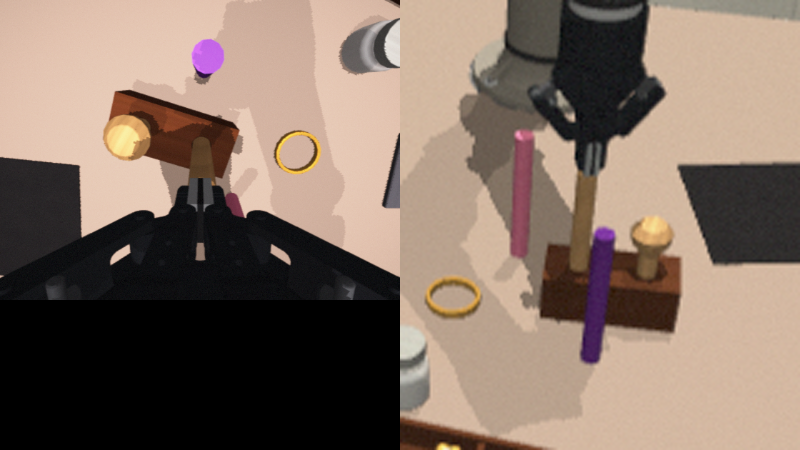

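The wrist view shows the blank ahead of the shut fingers ((203,140) in the half picture) and the scene view shows it whole, in front of them. Locate blank and fingers using depth.

Run:
```python
from h import *
for n in("scene","s3","w3"):
  c=load(n); W=cloud(c); p=c["pixels"].astype(int)
  near=(np.hypot(W[...,0]-.5,W[...,1]-.126)<.045)&(W[...,2]>.065)&(W[...,2]<.2)
  wood=near&(p[...,0]-p[...,2]>25)&(W[...,1]<.155); dark=near&(p.max(2)-p.min(2)<20)
  for k,m in(("wood",wood),("dark",dark)):
    for lo in (.07,.09,.11,.13,.145,.16,.175):
      q=W[m&(W[...,2]>=lo)&(W[...,2]<lo+.012)]
      if len(q)>5: print(n,k,lo,len(q),q.mean(0).round(4),q[:,:2].min(0).round(3),q[:,:2].max(0).round(3))
c=load("w3")
a=cv2.resize(c["pixels"][150:370,190:370,::-1],None,fx=2.6,fy=2.6,interpolation=cv2.INTER_CUBIC);cv2.imwrite("pics/w3z.png",np.clip(a*1.5,0,255))
```

```text
scene wood 0.07 26 [0.5088 0.126  0.0763] [0.502 0.116] [0.515 0.135]
scene wood 0.09 29 [0.5087 0.127  0.0963] [0.5   0.118] [0.514 0.136]
scene wood 0.11 29 [0.5085 0.1257 0.1156] [0.501 0.116] [0.513 0.135]
scene wood 0.13 32 [0.5093 0.1267 0.1361] [0.503 0.118] [0.513 0.135]
scene wood 0.145 33 [0.5085 0.1258 0.1511] [0.503 0.116] [0.514 0.136]
scene wood 0.16 56 [0.5049 0.1261 0.1675] [0.493 0.117] [0.513 0.135]
s3 wood 0.07 31 [0.5087 0.1268 0.0758] [0.501 0.117] [0.512 0.135]
s3 wood 0.09 33 [0.5085 0.1269 0.0957] [0.5   0.118] [0.513 0.136]
s3 wood 0.11 33 [0.509  0.1256 0.1155] [0.501 0.116] [0.515 0.134]
s3 wood 0.13 32 [0.5087 0.1271 0.1361] [0.503 0.118] [0.513 0.135]
s3 wood 0.145 35 [0.5086 0.1265 0.1507] [0.501 0.116] [0.514 0.136]
s3 wood 0.16 38 [0.5088 0.1257 0.1663] [0.5   0.117] [0.514 0.135]
s3 dark 0.175 33 [0.5102 0.1292 0.182 ] [0.501 0.114] [0.515 0.141]
w3 wood 0.07 95 [0.5079 0.1299 0.0764] [0.5   0.119] [0.511 0.137]
w3 wood 0.09 124 [0.5078 0.1299 0.0962] [0.5   0.119] [0.511 0.137]
w3 wood 0.11 165 [0.5077 0.13   0.1163] [0.5   0.119] [0.511 0.137]
w3 wood 0.13 223 [0.5079 0.1297 0.1362] [0.5   0.119] [0.511 0.137]
w3 wood 0.145 273 [0.5078 0.13   0.151 ] [0.5   0.118] [0.511 0.137]
w3 wood 0.16 265 [0.5084 0.1288 0.1653] [0.5   0.119] [0.511 0.137]
w3 wood 0.175 11 [0.5131 0.1229 0.1827] [0.512 0.118] [0.514 0.127]
w3 dark 0.175 565 [0.5092 0.1319 0.1822] [0.501 0.119] [0.514 0.143][ WARN:0@0.767] global loadsave.cpp:1063 imwrite_ Unsupported depth image for selected encoder is fallbacked to CV_8U.
```

View pics/w3z.png

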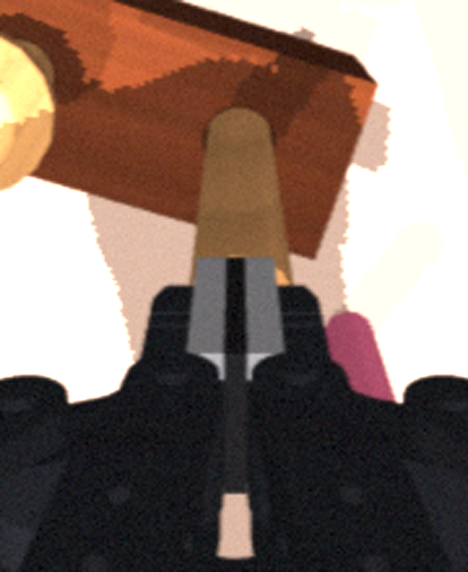

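The crop shows the shut fingertips just above the blank's top, not beside it, though the reported TCP height is 0.132. Measure the real fingertip height.

Run:
```python
from h import *
for n,tcp in(("w1",(.5627,-.1861,.301)),("w2",(.5017,.1231,.3011)),("w3",(.5001,.1281,.1324)),("s3",(.5001,.1281,.1324))):
  c=load(n); W=cloud(c); p=c["pixels"].astype(int)
  m=(np.hypot(W[...,0]-tcp[0],W[...,1]-tcp[1])<.06)&(W[...,2]>tcp[2]-.03)&(W[...,2]<tcp[2]+.12)&(p.max(2)-p.min(2)<22)
  q=W[m]; lo=np.percentile(q[:,2],[1,3,10]); print(n,len(q),lo.round(4)); k=q[:,2]<lo[1]+.004; print(q[k].min(0).round(4),q[k].max(0).round(4),q[k].mean(0).round(4))
```

```text
w1 34452 [0.3496 0.3578 0.3783]
[ 0.5479 -0.2113  0.3399] [ 0.5831 -0.1552  0.3618] [ 0.569  -0.1833  0.3538]
w2 34016 [0.3505 0.3587 0.3787]
[0.4868 0.0978 0.341 ] [0.5223 0.1538 0.3627] [0.5084 0.1252 0.3548]
w3 33059 [0.183  0.1929 0.2167]
[0.5012 0.1185 0.1625] [0.5141 0.1433 0.1969] [0.5091 0.1319 0.1876]
s3 606 [0.1786 0.1829 0.1931]
[0.5014 0.1143 0.175 ] [0.515  0.1405 0.1865] [0.5103 0.1291 0.1818]
```

The reported TCP height is about 42 mm below the real fingertips (the lateral position agrees). Reopen, descend 4.2 cm more, and close.

```bash
python3 -m jog '[[0,0,-0.5,0],[0,0,-0.5,0],[0,0,-0.5,0],[0,0,-0.5,0],[0,0,-0.5,0],[0,0,0.5,0],[0,0,1.2,0],[0,0,2,0],[0,0,2.8,0],[0,0,3.5,0],[0,0,4.2,0],[0,0,4.2,0],[0,0,4.2,0]]' 0.2; python3 -m jog '[[0,0,0,0],[0,0,0,0],[0,0,0,0],[0,0,0,0],[0,0,0,0],[0,0,0,0],[0,0,0,0],[0,0,0,0]]' 1 50
python3 -c "
from station import bot
o=bot.get_obs();print(o['eef_pos'],o['contact_force'],o['torque'],o['gripper_width'],o['grasp_force'])"
```

```text
t: 5.38
eef_pos: [0.4997, 0.1281, 0.0898]
tool_rot: [-0.0, 0.979, 0.204, -0.001]
contact_force: [0.7, -0.7, -1.4]
gripper_width: 0.402
grasp_force: 0.0
t: 6.05
eef_pos: [0.5004, 0.1282, 0.0906]
tool_rot: [0.0, 0.979, 0.203, 0.0]
contact_force: [-0.7, -0.0, 4.7]
gripper_width: 0.221
grasp_force: 48.8
[0.50043578 0.12818274 0.09064392] [-0.72749833 -0.01520762  4.66414691] [-0.02494571  0.00440939 -0.02942725] 0.2209332476849293 48.77229988574982
```

```bash
python3 -m jog '[[0,0,-0.5,0],[0,0,-1.5,0],[0,0,-3,0],[0,0,-5,0],[0,0,-8,0],[0,0,-11,0],[0,0,-13.5,0],[0,0,-15.5,0],[0,0,-15.5,0],[0,0,-15.5,0],[0,0,-15.5,0]]'
python3 - <<'E'
from h import *
from station import bot
c=bot.read_camera("wrist"); s=bot.read_camera("scene")
o=bot.get_obs();print(o['eef_pos'],o['contact_force'],o['torque'],o['gripper_width'],o['grasp_force'])
tcp=o['eef_pos']
for n,c in(("w",c),("s",s)):
  W=cloud(c); p=c["pixels"].astype(int)
  m=(np.hypot(W[...,0]-tcp[0],W[...,1]-tcp[1])<.03)&(p[...,0]-p[...,2]>25)&(W[...,2]>.14)
  for lo in(.15,.17,.19,.21,.23,.25,.27,.29,.31):
    q=W[m&(W[...,2]>=lo)&(W[...,2]<lo+.02)]
    if len(q)>8: print(n,lo,len(q),q.mean(0).round(4),q.min(0).round(4),q.max(0).round(4))
E
```

```text
t: 6.97
eef_pos: [0.4994, 0.1278, 0.2449]
tool_rot: [0.0, 0.979, 0.204, -0.001]
contact_force: [-0.8, -0.2, -1.6]
gripper_width: 0.218
grasp_force: 48.9
[0.4991498  0.12773103 0.24417958] [ 0.43252094 -0.40914455  0.31195695] [ 0.04759575 -0.02128262 -0.00626449] 0.2198148267904887 48.88940691947937
w 0.15 32 [0.5061 0.1303 0.1681] [0.4994 0.1191 0.1663] [0.5091 0.1367 0.17  ]
w 0.17 146 [0.5067 0.1297 0.1806] [0.4986 0.1188 0.17  ] [0.5094 0.1368 0.1899]
w 0.19 188 [0.5065 0.13   0.2006] [0.4988 0.1189 0.1903] [0.5094 0.1369 0.2099]
w 0.21 241 [0.5066 0.13   0.2205] [0.4985 0.1191 0.21  ] [0.5095 0.1371 0.23  ]
w 0.23 322 [0.5066 0.1302 0.2404] [0.4986 0.1187 0.2301] [0.5096 0.1372 0.25  ]
w 0.25 438 [0.5066 0.1303 0.2607] [0.4983 0.1189 0.25  ] [0.5097 0.1374 0.27  ]
w 0.27 622 [0.5066 0.1306 0.2807] [0.4986 0.1191 0.27  ] [0.5096 0.1395 0.29  ]
w 0.29 923 [0.5068 0.1305 0.3006] [0.4976 0.1093 0.29  ] [0.5168 0.1517 0.31  ]
w 0.31 3147 [0.5017 0.1286 0.3222] [0.4851 0.1045 0.3101] [0.5208 0.1569 0.33  ]
s 0.15 13 [0.5077 0.126  0.1675] [0.505  0.1178 0.1649] [0.5121 0.1348 0.169 ]
s 0.17 59 [0.5072 0.1263 0.1798] [0.5001 0.1158 0.1702] [0.5123 0.1358 0.1897]
s 0.19 61 [0.507  0.1269 0.2001] [0.4986 0.1158 0.19  ] [0.5118 0.1356 0.2099]
s 0.21 60 [0.5074 0.1271 0.2198] [0.4973 0.117  0.2105] [0.5124 0.1356 0.2299]
s 0.23 66 [0.5077 0.1266 0.2397] [0.5016 0.1162 0.2302] [0.5133 0.1359 0.2496]
s 0.25 68 [0.5074 0.1269 0.2598] [0.4998 0.1167 0.2501] [0.5115 0.1362 0.2699]
s 0.27 67 [0.5078 0.1283 0.2797] [0.498  0.1186 0.2702] [0.5152 0.1359 0.2899]
s 0.29 57 [0.508  0.1289 0.3004] [0.4998 0.1216 0.2908] [0.5148 0.136  0.3096]
s 0.31 73 [0.5048 0.1292 0.3198] [0.4913 0.1198 0.3103] [0.5158 0.1567 0.3274]
```

Blank is vertical and centred on the tool axis, foot at about 0.165. Carry it over ring 1.

```bash
python3 -m jog '[[-0.3,1.5,0,0],[-1,4.5,0,0],[-1.7,8,0,0],[-2.4,11.5,0,0],[-3.1,15,0,0],[-3.8,18.5,0,0],[-4.5,22,0,0],[-5.2,25.2,0,0],[-5.8,28,0,0],[-6.2,30,0,0],[-6.4,31,0,0],[-6.4,31,0,0],[-6.4,31,0,0],[-6.4,31,0,0],[-6.4,31,0,0],[-6.4,31,0,0]]'
python3 - <<'E'
from h import *
from station import bot
from scipy.optimize import least_squares
c=bot.read_camera("wrist"); s=bot.read_camera("scene");t=bot.read_camera("top"); np.savez("w4.npz",**c);np.savez("s4.npz",**s)
o=bot.get_obs();print(o['eef_pos'],o['tool_rot'],o['contact_force'],o['torque'])
tcp=o['eef_pos']; W=cloud(c); p=c["pixels"].astype(int)
for lo in(.18,.2,.22,.24):
  m=(np.hypot(W[...,0]-tcp[0],W[...,1]-tcp[1])<.02)&(p[...,0]-p[...,2]>25)&(W[...,2]>lo)&(W[...,2]<lo+.03)
  q=W[m][:,:2]; print(lo,len(q),least_squares(lambda x:np.hypot(*(q-x).T)-.01,tcp[:2]+[-.002,0],loss="soft_l1",f_scale=.0005).x.round(4))
a=cv2.resize(c["pixels"][:330,:,::-1],None,fx=.8,fy=.8)[:,24:424]; a=cv2.resize(c["pixels"][90:270,180:380,::-1],None,fx=2,fy=2)
b=cv2.resize(s["pixels"][140:260,160:293,::-1],None,fx=3,fy=3,interpolation=cv2.INTER_CUBIC)
o=np.zeros((360,800,3),np.uint8);o[:,:400]=a;o[:,400:799]=b;cv2.imwrite("pics/m4.png",o)
E
```

```text
t: 8.4
eef_pos: [0.5649, -0.18, 0.2455]
tool_rot: [-0.0, 0.979, 0.205, 0.0]
contact_force: [0.5, 0.4, -0.5]
gripper_width: 0.219
grasp_force: 48.9
[ 0.56489032 -0.1810269   0.24548552] [4.61104537e-05 9.78975549e-01 2.03977600e-01 1.08251883e-04] [-0.01588925  0.91873748 -0.50309488] [-0.01482764  0.02424363  0.04439706]
0.18 260 [ 0.5646 -0.1809]
0.2 331 [ 0.5646 -0.1809]
0.22 447 [ 0.5646 -0.1808]
0.24 611 [ 0.5646 -0.1807]
```

View pics/m4.png

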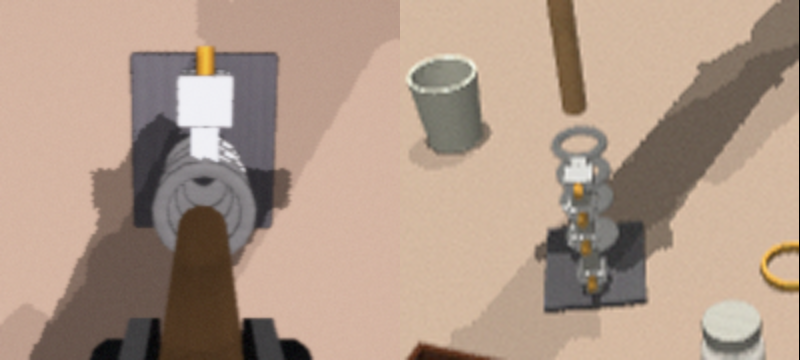

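Left half: blank foot centred on ring 1 (both near x≈204); right half: blank above the gauge. Small correction, then lower through rings 1 and 2.

```bash
python3 -m jog '[[-0.1,0.05,0,0],[-0.1,0.05,1,0],[-0.1,0.05,2,0],[-0.1,0.05,2.8,0],[-0.1,0.05,3.4,0],[-0.1,0.05,4,0],[-0.1,0.05,4.8,0],[-0.1,0.05,5.5,0],[-0.1,0.05,6.1,0],[-0.1,0.05,6.6,0],[-0.1,0.05,7.2,0],[-0.1,0.05,7.8,0],[-0.1,0.05,8.2,0],[-0.1,0.05,8.5,0],[-0.1,0.05,8.5,0],[-0.1,0.05,8.5,0]]'
python3 -c "
from station import bot
o=bot.get_obs();print(o['eef_pos'],o['contact_force'],o['torque'])"
```

```text
t: 9.88
eef_pos: [0.5642, -0.1826, 0.1603]
tool_rot: [-0.0, 0.979, 0.203, -0.0]
contact_force: [-0.0, 0.1, 0.1]
gripper_width: 0.221
grasp_force: 48.9
[ 0.56418218 -0.18256644  0.16029196] [-0.01146948  0.05886222  0.11264017] [0.03822537 0.03593859 0.00551696]
```

```bash
python3 -m jog '[[0,0,0.2,0],[0,0,0.4,0],[0,0,0.6,0],[0,0,0.7,0],[0,0,0.7,0]]'; python3 -m jog '[[0,0,0.1,0],[0,0,0.1,0]]';python3 -m jog '[[0,0,0.1,0],[0,0,0.1,0]]'
```

```text
t: 10.3
eef_pos: [0.564, -0.1825, 0.153]
tool_rot: [-0.0, 0.979, 0.203, -0.0]
contact_force: [-0.6, -0.4, 0.2]
gripper_width: 0.218
grasp_force: 48.9
t: 10.47
eef_pos: [0.5641, -0.1826, 0.1522]
tool_rot: [-0.0, 0.979, 0.203, -0.0]
contact_force: [0.5, -0.3, -0.6]
gripper_width: 0.222
grasp_force: 48.9
t: 10.63
eef_pos: [0.5641, -0.1826, 0.1512]
tool_rot: [-0.0, 0.979, 0.203, -0.0]
contact_force: [-0.4, -0.3, -0.6]
gripper_width: 0.221
grasp_force: 48.9
```

```bash
for i in 1 2 3; do echo; done; python3 -m jog '[[0,0,0.1,0],[0,0,0.1,0]]' | grep -E "eef|contact"; python3 -m jog '[[0,0,0.1,0],[0,0,0.1,0]]'| grep -E "eef|contact"; python3 -m jog '[[0,0,0.1,0],[0,0,0.1,0]]'| grep -E "eef|contact"
```

```text
eef_pos: [0.5641, -0.1826, 0.1502]
contact_force: [-0.3, -0.2, -0.1]
eef_pos: [0.5641, -0.1826, 0.1491]
contact_force: [0.7, 0.3, -0.8]
eef_pos: [0.5641, -0.1826, 0.1482]
contact_force: [-0.2, -0.1, -0.9]
```

No contact: the foot is passing through ring 3. Continue down.

```bash
python3 -m jog '[[0,0,0.1,0],[0,0,0.2,0],[0,0,0.2,0]]' | grep -E "eef|contact"; python3 -m jog '[[0,0,0.1,0],[0,0,0.2,0],[0,0,0.2,0]]'| grep -E "eef|contact"; python3 -m jog '[[0,0,0.1,0],[0,0,0.2,0],[0,0,0.2,0]]'| grep -E "eef|contact"; python3 -m jog '[[0,0,0.1,0],[0,0,0.2,0],[0,0,0.2,0]]'| grep -E "eef|contact"
```

```text
eef_pos: [0.564, -0.1826, 0.146]
contact_force: [0.2, -0.1, -0.2]
eef_pos: [0.564, -0.1826, 0.1441]
contact_force: [-0.7, 0.1, -0.6]
eef_pos: [0.564, -0.1826, 0.1421]
contact_force: [-0.2, -0.3, 0.6]
eef_pos: [0.564, -0.1826, 0.14]
contact_force: [-0.4, -0.5, -0.3]
```

```bash
python3 -m jog '[[0,0,0.2,0],[0,0,0.4,0],[0,0,0.5,0],[0,0,0.5,0]]' | grep -E "eef|contact"; for k in a; do python3 -m jog '[[0,0,0.1,0],[0,0,0.1,0]]'| grep -E "eef|contact"; done;  python3 -m jog '[[0,0,0.1,0],[0,0,0.1,0]]'| grep -E "eef|contact"; python3 -m jog '[[0,0,0.1,0],[0,0,0.1,0]]'| grep -E "eef|contact"; python3 -m jog '[[0,0,0.1,0],[0,0,0.1,0]]'| grep -E "eef|contact"
```

```text
eef_pos: [0.5639, -0.1825, 0.1349]
contact_force: [-0.1, -0.4, -0.0]
eef_pos: [0.5641, -0.1826, 0.1342]
contact_force: [0.3, -0.4, -1.3]
eef_pos: [0.5641, -0.1826, 0.1332]
contact_force: [-0.3, 0.1, 0.1]
eef_pos: [0.5641, -0.1826, 0.1322]
contact_force: [-0.2, 0.0, -0.2]
eef_pos: [0.564, -0.1826, 0.1311]
contact_force: [-0.3, -0.9, -0.6]
```

```bash
cat > chk.py <<'E'
import sys
from station import bot
o=bot.get_obs(); z=o['contact_force'][2]; print(round(o['eef_pos'][2],4),o['contact_force'].round(1),round(o['t'],2)); sys.exit(z>2.5)
E
J="python3 -m jog"
$J '[[0,0,0.1,0],[0,0,0.1,0]]'>/dev/null; python3 chk.py && $J '[[0,0,0.1,0],[0,0,0.1,0]]'>/dev/null && python3 chk.py && $J '[[0,0,0.1,0],[0,0,0.1,0]]'>/dev/null && python3 chk.py && $J '[[0,0,0.1,0],[0,0,0.1,0]]'>/dev/null && python3 chk.py && $J '[[0,0,0.1,0],[0,0,0.1,0]]'>/dev/null && python3 chk.py && $J '[[0,0,0.1,0],[0,0,0.1,0]]'>/dev/null && python3 chk.py && $J '[[0,0,0.1,0],[0,0,0.1,0]]'>/dev/null && python3 chk.py && $J '[[0,0,0.1,0],[0,0,0.1,0]]'>/dev/null && python3 chk.py && $J '[[0,0,0.1,0],[0,0,0.1,0]]'>/dev/null && python3 chk.py
```

```text
0.1301 [-0.1 -0.7 -0.3] 13.3False
```

```bash
sed -i 's/sys.exit(z>2.5)/sys.exit(int(z>2.5))/' chk.py
J="python3 -m jog"
python3 chk.py && $J '[[0,0,0.1,0],[0,0,0.1,0]]'>/dev/null && python3 chk.py && $J '[[0,0,0.1,0],[0,0,0.1,0]]'>/dev/null && python3 chk.py && $J '[[0,0,0.1,0],[0,0,0.1,0]]'>/dev/null && python3 chk.py && $J '[[0,0,0.1,0],[0,0,0.1,0]]'>/dev/null && python3 chk.py && $J '[[0,0,0.1,0],[0,0,0.1,0]]'>/dev/null && python3 chk.py && $J '[[0,0,0.1,0],[0,0,0.1,0]]'>/dev/null && python3 chk.py && $J '[[0,0,0.1,0],[0,0,0.1,0]]'>/dev/null && python3 chk.py && $J '[[0,0,0.1,0],[0,0,0.1,0]]'>/dev/null && python3 chk.py
```

```text
0.1301 [-0.1 -0.7 -0.3] 13.3
0.1291 [ 0.2 -0.2 -0.5] 13.47
0.1281 [ 0.3 -0.6 -1. ] 13.63
0.1271 [-0.3  0.8 -1.3] 13.8
0.1261 [-0.2  0.8  0.5] 13.97
0.1251 [0.1 0.1 0.3] 14.13
0.1241 [ 0.5  0.1 -0.2] 14.3
0.1231 [ 0.6 -0.2 -0.5] 14.47
0.1221 [ 0.1 -0.2  0.2] 14.63
```

```bash
J="python3 -m jog"
$J '[[0,0,0.1,0],[0,0,0.1,0]]'>/dev/null && python3 chk.py && $J '[[0,0,0.1,0],[0,0,0.1,0]]'>/dev/null && python3 chk.py && $J '[[0,0,0.1,0],[0,0,0.1,0]]'>/dev/null && python3 chk.py && $J '[[0,0,0.1,0],[0,0,0.1,0]]'>/dev/null && python3 chk.py && $J '[[0,0,0.1,0],[0,0,0.1,0]]'>/dev/null && python3 chk.py && $J '[[0,0,0.1,0],[0,0,0.1,0]]'>/dev/null && python3 chk.py && $J '[[0,0,0.1,0],[0,0,0.1,0]]'>/dev/null && python3 chk.py && $J '[[0,0,0.1,0],[0,0,0.1,0]]'>/dev/null && python3 chk.py
```

```text
0.1212 [-0.   0.2  0.6] 14.8
0.1201 [ 0.4  0.4 -0.5] 14.97
0.1192 [ 0.1 -0.6 -1.1] 15.13
0.1181 [-0.3 -0.  -1.3] 15.3
0.1172 [-0.1  0.2 -0.8] 15.47
0.1162 [-0.4 -0.2 -0.6] 15.63
0.1151 [ 0.1 -0.5 -0.1] 15.8
0.1141 [0.  0.4 0.6] 15.97
```

```bash
J="python3 -m jog"
$J '[[0,0,0.1,0],[0,0,0.1,0]]'>/dev/null && python3 chk.py && $J '[[0,0,0.1,0],[0,0,0.1,0]]'>/dev/null && python3 chk.py && $J '[[0,0,0.1,0],[0,0,0.1,0]]'>/dev/null && python3 chk.py && $J '[[0,0,0.1,0],[0,0,0.1,0]]'>/dev/null && python3 chk.py && $J '[[0,0,0.1,0],[0,0,0.1,0]]'>/dev/null && python3 chk.py && $J '[[0,0,0.1,0],[0,0,0.1,0]]'>/dev/null && python3 chk.py && $J '[[0,0,0.1,0],[0,0,0.1,0]]'>/dev/null && python3 chk.py && $J '[[0,0,0.1,0],[0,0,0.1,0]]'>/dev/null && python3 chk.py
```

```text
0.1132 [-0.4  0.4 -0.6] 16.13
0.1121 [-0.5 -0.8 -0.3] 16.3
0.1113 [-0.   0.3  0. ] 16.47
0.1112 [-2.1  0.5  5.7] 16.63
```

Contact at the lowest level, in ring 4's range. Hold and watch the force.

```bash
J="python3 -m jog"
$J '[[0,0,0,0],[0,0,0,0]]'|grep -E "t:|eef|contact"; $J '[[0,0,0,0],[0,0,0,0]]'|grep -E "t:|eef|contact|width"; python3 chk.py
```

```text
t: 16.8
eef_pos: [0.5647, -0.1827, 0.1112]
tool_rot: [0.0, 0.979, 0.203, 0.0]
contact_force: [-0.9, 0.4, 6.0]
t: 16.97
eef_pos: [0.5647, -0.1827, 0.1112]
tool_rot: [0.0, 0.979, 0.203, 0.001]
contact_force: [-1.4, 0.9, 6.3]
gripper_width: 0.22
0.1112 [-1.4  0.9  6.3] 16.97
```

```bash
J="python3 -m jog"
$J '[[0,0,0.02,0],[0,0,0.02,0],[0,0,0.02,0],[0,0,0.02,0],[0,0,0.02,0],[0,0,0.02,0],[0,0,0.02,0],[0,0,0.02,0],[0,0,0.02,0]]'|grep -E "t:|eef|contact"; $J '[[0,0,-0.04,0],[0,0,-0.07,0],[0,0,-0.07,0]]'|grep -E "t:|eef|contact"
python3 - <<'E'
from h import *
from station import bot
c=bot.read_camera("wrist");s=bot.read_camera("scene")
o=bot.get_obs();print(o['eef_pos'],o['contact_force'],o['torque'])
a=cv2.resize(c["pixels"][90:270,180:380,::-1],None,fx=2,fy=2)
b=cv2.resize(s["pixels"][120:240,160:293,::-1],None,fx=3,fy=3,interpolation=cv2.INTER_CUBIC)
o=np.zeros((360,800,3),np.uint8);o[:,:400]=a;o[:,400:799]=b;cv2.imwrite("pics/m5.png",o)
E
```

```text
t: 17.72
eef_pos: [0.5647, -0.1826, 0.1112]
tool_rot: [0.0, 0.979, 0.203, 0.001]
contact_force: [-0.5, 0.4, 6.5]
t: 17.97
eef_pos: [0.5645, -0.1827, 0.1112]
tool_rot: [0.0, 0.979, 0.203, 0.0]
contact_force: [-1.2, -0.5, 4.7]
[ 0.56451182 -0.18269614  0.11118509] [-0.98352084  0.35430947  5.53758858] [-0.0023062   0.16941695 -0.0208732 ]
```

View pics/m5.png

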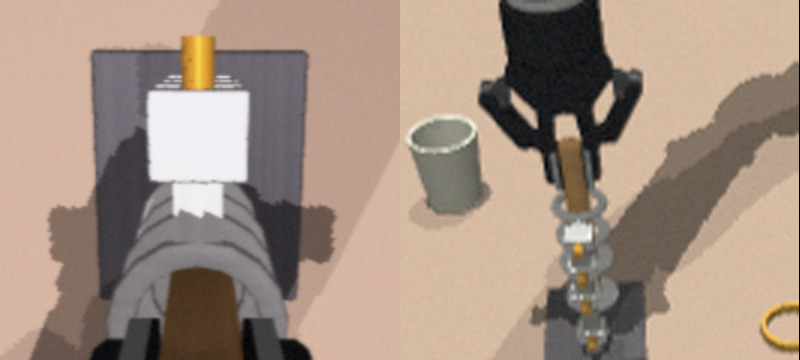

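Blank runs through the rings, upright, with the fingers above ring 1. Ease the load a bit more, then release.

```bash
J="python3 -m jog"
$J '[[0,0,-0.05,0],[0,0,-0.05,0],[0,0,-0.05,0]]'|grep -E "eef|contact";  $J '[[0,0,-0.03,0],[0,0,-0.03,0],[0,0,-0.03,0]]'|grep -E "eef|contact"
```

```text
eef_pos: [0.5642, -0.1826, 0.1112]
contact_force: [0.1, 0.0, 2.4]
eef_pos: [0.5639, -0.1825, 0.1113]
contact_force: [0.4, -0.1, -0.1]
```

```bash
J="python3 -m jog"
$J '[[0,0,0,0],[0,0,0,0],[0,0,0,0],[0,0,0,0],[0,0,0,0],[0,0,0,0]]' 0.1; $J '[[0,0,-1,0],[0,0,-3,0],[0,0,-6,0],[0,0,-9,0],[0,0,-12,0],[0,0,-14,0],[0,0,-14,0],[0,0,-14,0]]'
python3 - <<'E'
from h import *
from station import bot
s=bot.read_camera("scene");c=bot.read_camera("wrist")
b=cv2.resize(s["pixels"][150:270,160:293,::-1],None,fx=3,fy=3,interpolation=cv2.INTER_CUBIC)
a=cv2.resize(c["pixels"][:,:,::-1],(400,300)); o=np.zeros((360,800,3),np.uint8);o[:300,:400]=a;o[:,400:799]=b;cv2.imwrite("pics/m6.png",o)
W=cloud(s);p=s["pixels"].astype(int)
m=(np.hypot(W[...,0]-.564,W[...,1]+.182)<.03)&(p[...,0]-p[...,2]>25)&(W[...,2]>.135)
for lo in(.135,.155,.175): q=W[m&(W[...,2]>lo)&(W[...,2]<lo+.02)]; print(lo,len(q),q.mean(0).round(4),q[:,2].max())
E
```

```text
t: 19.07
eef_pos: [0.5642, -0.1826, 0.1116]
tool_rot: [0.0, 0.979, 0.203, 0.0]
contact_force: [0.2, -0.3, -0.7]
gripper_width: 0.447
grasp_force: 0.0
t: 19.73
eef_pos: [0.565, -0.1827, 0.2537]
tool_rot: [0.001, 0.979, 0.203, 0.002]
contact_force: [0.7, -0.5, -0.0]
gripper_width: 0.45
grasp_force: 0.0
0.135 52 [ 0.5713 -0.1805  0.1452] 0.15449664452981926
0.155 53 [ 0.5713 -0.1809  0.1652] 0.17455323680085744
0.175 70 [ 0.5692 -0.1819  0.1859] 0.19208839753036244
```

View pics/m6.png

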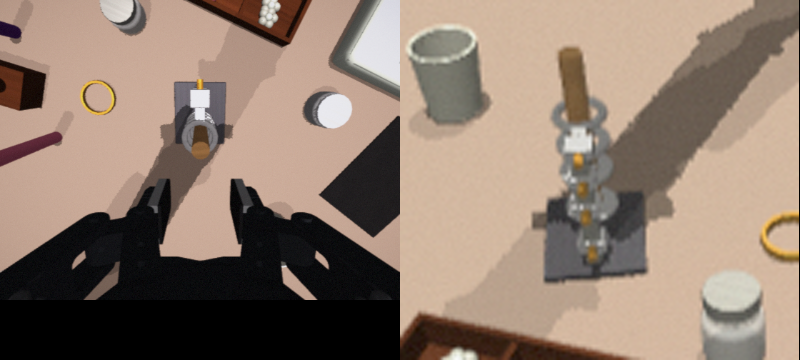

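Blank stands upright in the gauge (top at 0.191, foot on ring 4 at about 0.031) with the gripper clear.

```bash
python3 -c "
from station import bot
print(bot.hand_in())"
```

```text
the job is handed in; nothing more can be done
None
```

The blank passed through rings 1 to 3 and stopped on ring 4 (15 mm hole, upper face at about z = 31 mm); I pressed it there at about 6 N for over half a second, let go, and it stands upright with nothing touching it, handed in at about 20 s.

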